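# Clear the potter's sorting board

### The arm

A 6-joint arm with a two-finger parallel gripper is mounted at the origin on the work surface. World frame = base frame: x ahead of the robot, y to its left, z up, the work surface at z = 0. Lengths are in mm, angles in rad, forces in N, time in s.
With the tool pointing down it reaches from about 275 to 750 mm from the base axis. Payload 10.2 kg.
Tool frame: the origin (TCP) lies between the finger pads; the fingertips stand 8 mm ahead of it and the grasp point (between the pads) lies 11 mm behind it; z points along the fingers, y is the line along which they close (so a half turn about z gives the same grasp; the last joint's range is limited). The gripper opens to 85 mm and grips with 20 to 120 N. Pads are 22 mm wide; open, the fingers measure 114 mm over their backs; the gripper's body (76 mm by 85 mm) begins 54 mm behind the grasp point. The pads swing forward as they close: fully open they stand 13 mm farther back than shut.
Start: joints at [0.92, 0.313, 1.498, -0, 1.331, -0.223], TCP at [217.82, 477.688, 239.294] pointing down, gripper open.
Joint ranges: [-2.94, 2.94], [-0.97, 2.17], [0.19, 2.56], [-1.23, 4.37], [0.02, 3.11], [-2.88, 2.88]. Speed limits (rad/s): [2.39, 2.39, 3.01, 3.14, 3.14, 3.14].

### API

Orientations are given as a unit quaternion [w, x, y, z].
In Python, from rig import * gives the robot as it stands.
- The arm moves only by the shell command python3 -m handwheel 'ROWS' [FORCE]. ROWS is JSON, a list that holds one entry, the list of rows, each a list of 7 numbers: the shift along the world's x, y, z in mm, then the turn, a rotation vector about the world's x, y, z in degrees, then the opening, from -1 (shut) to 1 (fully open). A call has 1 to 8 rows; each row shifts and turns the commanded pose from where the row before left it; what a row does not reach is not made up. A row lasts 1/8 s, in which the tool goes at most 62.5 mm and 10.7 degrees, less where a joint would pass 70% of its speed; a pose out of reach is approached as far as the arm can. A call is refused whole if a number of a shift passes 62.5 or a number of a turn 10.7, either way. A call with a gripper value outside its range is refused whole. The fingers move at their own pace and stop on an object; FORCE is the grip in N (left out, the last holds). Time passes only in rows, so rows that do not move let the fingers close. It gives the time, the measured TCP pose, the force, the opening and the grip force at its end, in the units of the state.
- sense(): the state, without advancing time (a new reading comes with each control period).
- capture(name): name is "side" or "top"; returns a dict with "image" (480x640x3 uint8, red, green, blue), "fx", "fy", "cx", "cy" (pixels), "rvec" (rotation vector, rad) and "tvec" (3), from world to camera coordinates, as OpenCV has them. Camera axes: x right, y down, z forward; pixel columns grow to the right and rows downward; lengths in mm; the calibration is good to about 2 mm. A picture is of the moment at which its call begins. There is no depth.
- finish_job(): hands the job in; it is judged then, once.
The state is a dict: "time_s": time; "joints": joint angles; "dq": joint speeds; "tau": joint torques, N m; "eef_pos": TCP position; "ee_rot": TCP orientation; "force": force on the tool from outside, world axes, zero at the start; "wrist_torque": the same for the moment, N m; "grip_width": opening from 0.0 (shut) to 1.0 (fully open); "grip_force": force on a finger pad.
Only numpy, scipy, OpenCV 4.12 (cv2) and the standard library are available. Lean on these libraries where they do the work, as an engineer would, in place of code of your own. Each camera call takes 0.05 s, during which the arm holds its last target. There are 200 camera calls.

### The job

Clear the sorting board: slide the flat bat fully home into the rack's slot, feeling for the guide fence and never ramming it hard. Put the two domes into the bin that already holds a dome and the two bars into the bin that already holds a bar, and leave the clay cat, cup and pot where they stand.

Things in the scene. Friction and masses are not known exactly. Their poses are not given: they have to be found in the camera images.
- board: Fixed plywood sorting board 230 (x) x 420 (y) mm, top 45 mm above the table. Origin: centre of its underside, at table height; x points away from the robot to the rack, y left, z up. The bat, two domes and two bars start on it; a small clay cup and pot in its far corners stay there.
- rack: Fixed wooden rack at the board's far edge, 100 deep (x) x 220 (y) mm, top 78 mm above the table, with one slot facing the board. Origin: on the table under the middle of the slot's mouth line; axes as the board's. Slot floor 44 mm, roof 66 mm above the table; solid back stop 68 mm behind the mouth: fully home, the bat sticks out 22 mm, its origin 23 mm beyond this one in x.
- slot_mouth (a point): Middle of the rack's mouth, 45 mm above the rack's origin. In the slot a light-wood guide has two cheeks 91 mm apart (3 mm more than the bat's width). The guide's middle lies anywhere up to 10 mm left or right of this point and is not measured: find it by touch. The guide counts as fixed (about 80 N to shift it). The right cheek begins 2 mm behind the mouth line with a blunt end.
- fence_line (a point): On the board's surface, 44 mm before the mouth on the rack's middle line: where the fence begins. The guide's left (+y) cheek runs on from the slot toward the robot to here as a straight fence, 14 mm thick, 20 mm high, inner face 45.5 mm left of the guide's unmeasured middle. A bat slid left until flat against the fence is in line with the slot.
- bat: Loose flat wooden bat (slab) 90 (x) x 88 (y) x 14 (z) mm, 0.13-0.25 kg, too wide to grasp; origin: centre of its underside. Starts flat on the board before the rack, within 0.12 rad of square, 24-32 mm to the right of the rack's middle; its x side goes into the slot first.
- bar_bin: Fixed open wooden bin touching one end of the board (2 mm gap), left or right, 240 (x) x 140 (y) mm outside, walls 5 mm thick and 40 mm high (5 mm lower than the board's top), felt-lined floor 5 mm above the table. Origin: centre of its underside, axes parallel to the board's. It already holds one bar (toward its far end).
- dome_bin: Bin of the same build at the other end of the board; it already holds one dome (toward its far end).
- bar1: Loose square wooden bar, 28 (x) x 70 (y) x 28 (z) mm, 0.04-0.09 kg, carved notches on top, lying on the board with its length within about 0.5 rad of the board's y. Origin: centre of its underside.
- bar2: Loose square wooden bar, 28 (x) x 70 (y) x 28 (z) mm, 0.04-0.09 kg, carved notches on top, lying on the board with its length within about 0.5 rad of the board's y. Origin: centre of its underside.
- dome1: Loose wooden dome (round hump mould), 60 mm wide at its flat base, upright side for 14 mm, then rounded to a flat top 46 mm wide, 32 mm high, 0.05-0.12 kg, lying flat on the board. Origin: centre of its base.
- dome2: Loose wooden dome (round hump mould), 60 mm wide at its flat base, upright side for 14 mm, then rounded to a flat top 46 mm wide, 32 mm high, 0.05-0.12 kg, lying flat on the board. Origin: centre of its base.
- bar_sample: The bar already in the bar bin, same size as the others; it must stay in that bin.
- dome_sample: The dome already in the dome bin, same size as the others; it must stay in that bin.
- cat: Small loose clay cat on the rack's top, 40 mm long, 50 mm tall. Bystander. Origin: centre of its underside.
- cup: Small clay cup, 40 mm wide, 35 high, in the board's far right corner. Bystander. Origin: centre of its underside.
- pot: Small clay pot, 38 mm wide, 40 high, in the board's far left corner. Bystander. Origin: centre of its underside.

How it is judged:
By the outcome, as a careful person would: the job done as asked, in the order asked, and still so for the second after the job is handed in, with the robot touching nothing.
It also fails if it takes over 72 s, if anything falls off the work surface, if the arm or the gripper's body presses on something with over 40 N, if the wrist force passes 120 N, or if a joint passes its speed limit or range.

## Working session

There is one attempt and no reset: what is moved stays moved. The work goes in short steps, Python scripts to look and compute and a shell command to move; the robot and the scene stay as the last step left them, time stands still between calls to the robot, and variables do not carry over. Pictures are saved under pics/ and viewed, at most 10 in all, crops included, and the job is handed in when it is done.

```bash
ls; mkdir -p pics
python3 - <<'E'
from rig import *
import cv2
print(sense())
for n in("side","top"):
    c=capture(n); cv2.imwrite(f"pics/{n}0.png",c["image"][:,:,::-1]); print(n,c["fx"],c["fy"],c["cx"],c["cy"],c["rvec"],c["tvec"])
E
```

```text
pics
{'time_s': 0.0, 'joints': array([ 9.19648794e-01,  3.13443197e-01,  1.49844029e+00, -1.03794058e-05,
        1.33097725e+00, -2.23380548e-01]), 'dq': array([0.00029184, 0.00035983, 0.00170468, 0.00064415, 0.00134226,
       0.00026573]), 'tau': array([-1.85485558e-03, -4.12258637e+01, -2.59746408e+01, -2.26866809e-04,
        4.05876330e-03, -7.02471127e-06]), 'eef_pos': array([217.64384848, 477.49415398, 238.7373355 ]), 'ee_rot': array([-2.63926600e-04,  2.12255244e-01,  9.77214055e-01, -5.76521166e-04]), 'force': array([-0.34784945,  0.03593711, -0.41057716]), 'wrist_torque': array([ 0.02179833, -0.00192319,  0.03358709]), 'grip_force': 0.0, 'grip_width': 1.0041243170237104}
side 583.3741639731637 583.3741639731637 322.8883983371371 246.11666164383433 [ 0.21105915 -2.77536336  1.3178229 ] [ 594.32077723  111.5671818  1143.77660864]
top 492.71847931263204 492.71847931263204 317.0065496119731 241.83562754857132 [ 2.11661799 -2.17981984  0.15041628] [ 27.9533689  576.64369527 838.24342706]
```

View pics/top0.png

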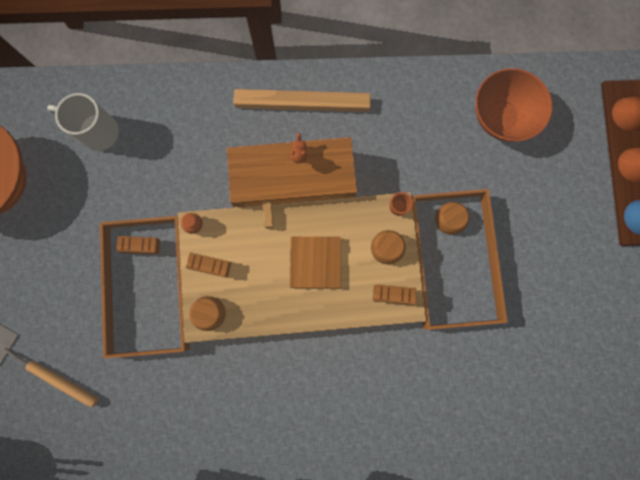

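View pics/side0.png

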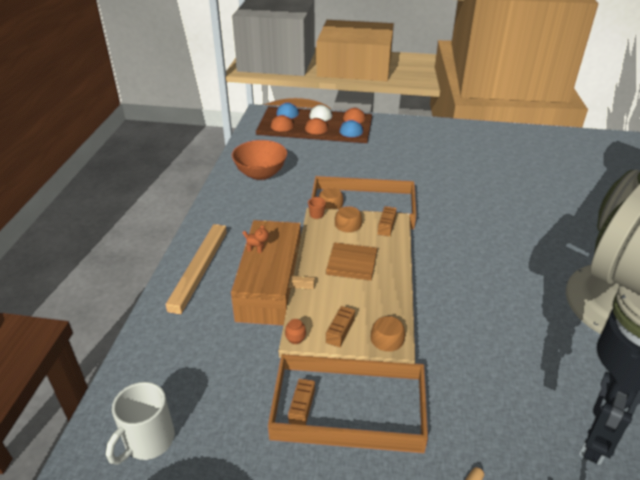

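Top view: rack at (290,172), fence stub (267,215), bat (316,262), domes at (207,313) and (388,246), bars at (209,265) and (395,295). The left bin holds the bar sample (137,245), so it is the bar bin; the right bin holds the dome sample (453,217). The side view shows the same layout: bat (352,260), domes (348,218) and (388,332), bars (341,325) and (387,221).

```bash
cat > h.py <<'E'
from rig import *
import cv2, numpy as np
def cam(n):
    c=capture(n); c["R"]=cv2.Rodrigues(np.array(c["rvec"]))[0]; c["t"]=np.array(c["tvec"]); return c
def ray(c,p):
    d=c["R"].T@np.array([(p[0]-c["cx"])/c["fx"],(p[1]-c["cy"])/c["fy"],1]); return -c["R"].T@c["t"],d
def plane(c,p,z):
    o,d=ray(c,p); return o+d*(z-o[2])/d[2]
def tri(a,p,b,q):
    o,d=ray(a,p);P,D=ray(b,q)
    s=np.linalg.lstsq(np.c_[d,-D],P-o,rcond=None)[0]
    u,v=o+d*s[0],P+D*s[1]; return (u+v)/2,np.linalg.norm(u-v)
def proj(c,X): 
    q=c["R"]@np.array(X)+c["t"]; return np.array([c["fx"]*q[0]/q[2]+c["cx"],c["fy"]*q[1]/q[2]+c["cy"]])
def blobs(c,box,vmax=None,amin=60):
    x0,y0,x1,y1=box; im=c["image"][y0:y1,x0:x1]
    hsv=cv2.cvtColor(im,cv2.COLOR_RGB2HSV)
    m=((hsv[...,1]>135)&(hsv[...,2]<(vmax or 190))).astype(np.uint8)*255
    cs=cv2.findContours(m,cv2.RETR_EXTERNAL,cv2.CHAIN_APPROX_NONE)[0]
    return [k+np.array([[x0,y0]]) for k in cs if cv2.contourArea(k)>amin],hsv
E
python3 - <<'E'
from h import *
T=cam("top");S=cam("side")
for n,c,pts in(("top",T,[(316,262),(230,230),(207,313),(209,265),(388,246),(395,295),(267,215),(290,172),(140,300)]),("side",S,[(352,260),(320,300),(388,325),(341,325),(348,213),(387,221),(303,282),(275,250)])):
    hsv=cv2.cvtColor(c["image"],cv2.COLOR_RGB2HSV)
    print(n,[(p,hsv[p[1],p[0]].tolist()) for p in pts])
for n,p in dict(c1=((178,212),(283,355)),c2=((414,196),(307,211)),c3=((426,320),(412,213)),c4=((183,341),(414,360))).items():
    print(n,tri(T,p[0],S,p[1]),plane(T,p[0],45))
v=lambda c,n,b,s: cv2.imwrite(n,cv2.resize(c["image"][b[1]:b[3],b[0]:b[2],::-1],None,fx=s,fy=s,interpolation=cv2.INTER_CUBIC))
v(T,"pics/topz.png",(170,130,440,350),2.9); v(S,"pics/sidez.png",(230,170,430,370),2.9)
E
```

```text
top [((316, 262), [14, 165, 153]), ((230, 230), [17, 116, 191]), ((207, 313), [13, 160, 153]), ((209, 265), [14, 159, 149]), ((388, 246), [14, 164, 154]), ((395, 295), [14, 165, 151]), ((267, 215), [15, 136, 175]), ((290, 172), [13, 162, 151]), ((140, 300), [135, 5, 109])]
side [((352, 260), [15, 160, 166]), ((320, 300), [19, 106, 200]), ((388, 325), [14, 158, 155]), ((341, 325), [14, 160, 134]), ((348, 213), [15, 160, 158]), ((387, 221), [14, 159, 141]), ((303, 282), [17, 124, 199]), ((275, 250), [15, 159, 152])]
c1 (array([634.96624204, 260.37235507,  36.64090219]), np.float64(9.204142546666741)) [637.89826417 258.26462825  45.        ]
c2 (array([ 661.16724064, -169.36483423,   27.41048198]), np.float64(4.90634762582548)) [ 654.58125039 -165.67682852   45.        ]
c3 (array([ 430.66696219, -173.81359954,   45.45835257]), np.float64(6.935772394202072)) [ 434.12396736 -173.98495301   45.        ]
c4 (array([410.48235797, 246.82906721,  46.80478589]), np.float64(0.4119265855348527)) [410.59732174 247.31123269  45.        ]
```

View pics/topz.png

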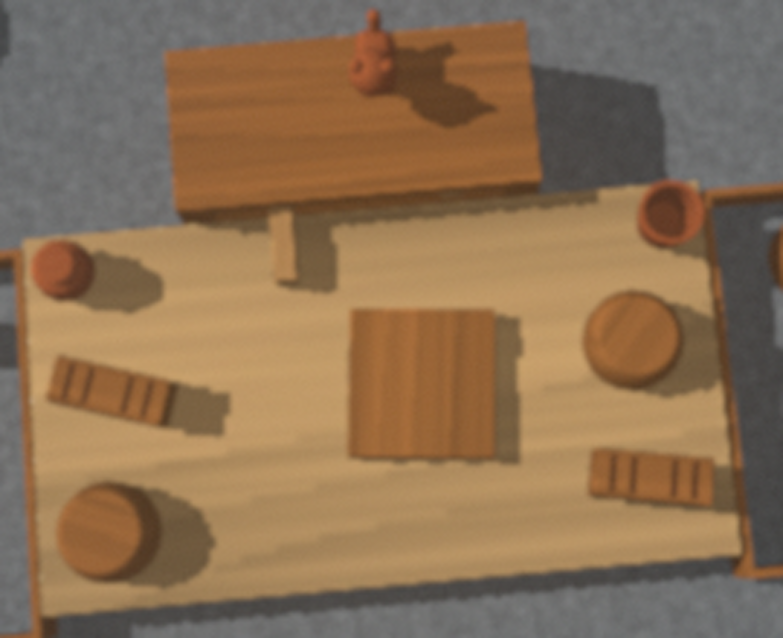

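View pics/sidez.png

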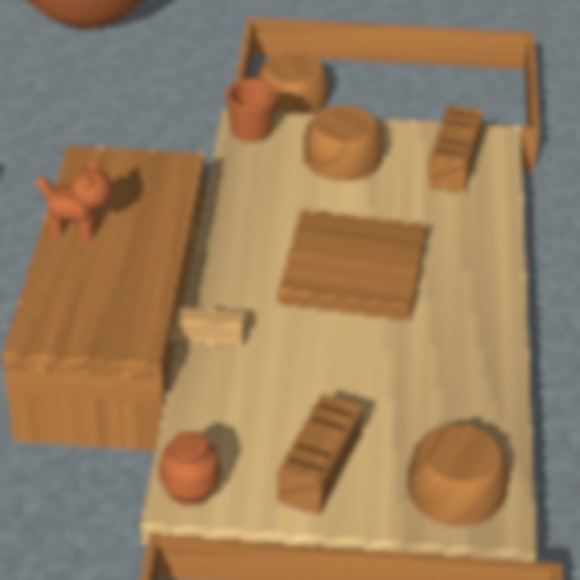

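The zoomed pictures show everything clearly. In the top crop the bat's top face spans (351,309)–(494,458), the fence tip is at (284,283), the dome tops are at (100,528) and (634,336), and the bars are at (108,390) and (655,477). I'll triangulate these against the side view.

```bash
cat > m.py <<'E'
from h import *
T=cam("top");S=cam("side")
t=lambda p:(p[0]/2.9+170-.33,p[1]/2.9+130-.33); s=lambda p:(p[0]/2.9+230-.33,p[1]/2.9+170-.33)
# board corners from top
q=[plane(T,t(p),45)[:2] for p in((22,240),(700,182),(742,555),(42,615))]
ey=(q[0]-q[1]+q[3]-q[2]);print("board",np.mean(q,0),"yaw",np.arctan2(-ey[0],ey[1]),np.linalg.norm(ey)/2,[np.linalg.norm(q[i]-q[(i+1)%4]).round() for i in range(4)])
ex=(q[0]-q[3]+q[1]-q[2]);print("yaw x",np.arctan2(ex[1],ex[0]))
# rack top
r=[plane(T,t(p),78)[:2] for p in((165,50),(524,22),(540,182),(178,212))]
print("rack",np.mean(r,0),[np.linalg.norm(r[i]-r[(i+1)%4]).round() for i in range(4)],"yaw",np.arctan2(-(r[0]-r[1]+r[3]-r[2])[0],(r[0]-r[1]+r[3]-r[2])[1]), r)
P=dict(bat0=((351,309),(305,212+78*0)),)
import itertools
sets=dict(bat=([(351,309),(494,309),(494,458),(349,458)],[(280,290),(305,212),(428,225),(412,305)],59),
 barL=([(60,355),(170,381),(160,424),(48,399)],[(282,468),(325,395),(360,407),(318,487)],73),
 barR=([(598,450),(714,458),(712,504),(596,496)],[(434,153),(447,107),(483,112),(468,160)],73),
 domeL=([(100,528)],[(459,448)],77),domeR=([(634,336)],[(345,130)],77),
 fence=([(273,283),(296,283)],[(245,342-22),(248,314)],65),
 samD=([],[],0))
for n,(a,b,z) in sets.items():
    if not a: continue
    X=[plane(T,t(p),z) for p in a]; Y=[plane(S,s(p),z) for p in b]
    m,e=tri(T,t(np.mean(a,0)),S,s(np.mean(b,0)))
    print(n,"tri",m.round(1),"err",round(e,1),"top",np.mean(X,0).round(1),"side",np.mean(Y,0).round(1))
    if len(X)==4:
        v=X[0]-X[1]+X[3]-X[2]; w=Y[0]-Y[1]+Y[3]-Y[2]
        print("   yaw",np.arctan2(-v[0],v[1]).round(3),np.arctan2(-w[0],w[1]).round(3),"len",np.linalg.norm(v)/2,np.linalg.norm(w)/2)
    if n=="fence": print([x.round(1) for x in X])
E
python3 m.py
```

```text
board [535.02509351  42.77149403] yaw 0.05623845737442127 420.01988140215826 [np.float64(421.0), np.float64(229.0), np.float64(419.0), np.float64(228.0)]
yaw x 0.05816001055602832
rack [700.35610807  52.61102583] [np.float64(218.0), np.float64(100.0), np.float64(216.0), np.float64(101.0)] yaw 0.05278637341437944 [array([744.83112786, 164.80382052]), array([755.91038862, -53.04157015]), array([656.2672277 , -58.73838814]), array([644.41568811, 157.4202411 ])]
bat tri [539.6  15.2  56.7] err 0.3 top [539.9  15.2  59. ] side [539.4  16.7  59. ]
   yaw -0.029 -0.054 len 86.19009458730308 84.98458989308735
barL tri [540.2 199.8  70.2] err 0.2 top [539.9 199.2  73. ] side [539.9 201.6  73. ]
   yaw -0.254 -0.256 len 67.55151708967655 67.63574936863307
barR tri [ 479.6 -119.2   72.1] err 0.3 top [ 479.4 -119.1   73. ] side [ 479.7 -118.5   73. ]
   yaw -0.098 -0.106 len 67.66870756420188 60.41619095778886
domeL tri [459.1 203.1  79.3] err 0.5 top [459.4 203.6  77. ] side [458.8 200.8  77. ]
domeR tri [ 562.6 -111.2   71.3] err 0.4 top [ 562.1 -110.4   77. ] side [ 561.7 -103.4   77. ]
fence tri [602.1  95.9  66.1] err 0.7 top [601.9  96.   65. ] side [602.6  94.6  65. ]
[array([602.1, 102.9,  65. ]), array([601.7,  89.1,  65. ])]
```

All points agree: heights come out at 57, 70–72 and 71–79 mm against 59, 73 and 77 expected, and the board measures 420 x 229 mm with yaw 0.056. The bat sits 28 mm right of the mouth's middle. I'll push it forward with half-open fingers, and first touch the board behind it to find the fingertip height.

```bash
python3 -m handwheel '[[[25.6,-46.6,0,0,0,9.2,0],[25.6,-46.6,0,0,0,9.2,0],[25.6,-46.6,0,0,0,9.3,0],[25.6,-46.6,0,0,0,0,0],[25.6,-46.6,0,0,0,0,0],[25.6,-46.6,-20,0,0,0,0],[25.6,-46.6,-30,0,0,0,0],[25.6,-46.6,-30,0,0,0,0]]]'
python3 -m handwheel '[[[25.6,-46.6,-30,0,0,0,0],[25.6,-46.6,-30,0,0,0,0],[0,0,-30,0,0,0,0],[0,0,0,0,0,0,0]]]'; python3 -c "
from h import *;s=sense();print(s['joints'],s['ee_rot'])"
```

```text
time_s: 1.3
eef_pos: [422.9, 104.2, 158.7]
ee_rot: [0.001, -0.026, 1.0, 0.0]
force: [0.2, -0.2, 0.3]
grip_width: 0.499
grip_force: 0.0
time_s: 1.8
eef_pos: [472.2, 12.6, 67.8]
ee_rot: [-0.002, -0.026, 1.0, 0.001]
force: [0.1, 0.8, -0.4]
grip_width: 0.507
grip_force: 0.0
[-2.22057010e-01  4.23578325e-01  1.84850882e+00  2.70755490e-05
  8.73856065e-01 -1.84425041e+00] [-2.10631643e-03 -2.56869368e-02  9.99667669e-01  5.43486332e-04]
```

```bash
python3 -m handwheel '[[[0,0,-8,0,0,0,0],[0,0,-6,0,0,0,0],[0,0,0,0,0,0,0]]]' | grep -E "eef|force"
for i in 1 2 3; do python3 -m handwheel '[[[0,0,-2,0,0,0,0],[0,0,0,0,0,0,0]]]' | grep -E "eef|^force"; done
```

```text
eef_pos: [473.3, 13.0, 55.5]
force: [-0.2, 0.2, 0.2]
grip_force: 0.0
eef_pos: [473.4, 12.7, 53.4]
force: [-0.0, 0.3, -0.3]
eef_pos: [473.3, 12.7, 51.3]
force: [-0.3, -0.7, 0.2]
eef_pos: [473.5, 12.7, 51.1]
force: [-8.9, 1.3, 25.1]
```

```bash
python3 -m handwheel '[[[0,0,5,0,0,0,0],[8,0.45,0,0,0,0,0],[8,0.45,0,0,0,0,0],[8,0.45,0,0,0,0,0],[8,0.45,0,0,0,0,0],[8,0.45,0,0,0,0,0],[8,0.45,0,0,0,0,0],[8,0.45,0,0,0,0,0]]]' | grep -E "eef|^force"
python3 -m handwheel '[[[8,0.45,0,0,0,0,0],[2,0.1,0,0,0,0,0],[0,0,0,0,0,0,0]]]' | grep -E "eef|^force"
python3 - <<'E'
from h import *
T=cam("top");S=cam("side")
print(proj(T,[650,50,60]),proj(S,[650,50,60]))
a=T["image"][170:310,230:390,::-1];b=S["image"][190:330,240:400,::-1]
cv2.imwrite("pics/b1.png",cv2.resize(np.hstack([a,b]),None,fx=2.5,fy=2.5,interpolation=cv2.INTER_CUBIC))
E
```

```text
eef_pos: [529.9, 15.9, 54.3]
force: [-0.7, 0.3, -0.4]
eef_pos: [539.5, 16.4, 54.4]
force: [-0.1, -0.7, -0.2]
[293.67428992 200.12739526] [294.45277106 263.14657827]
```

View pics/b1.png

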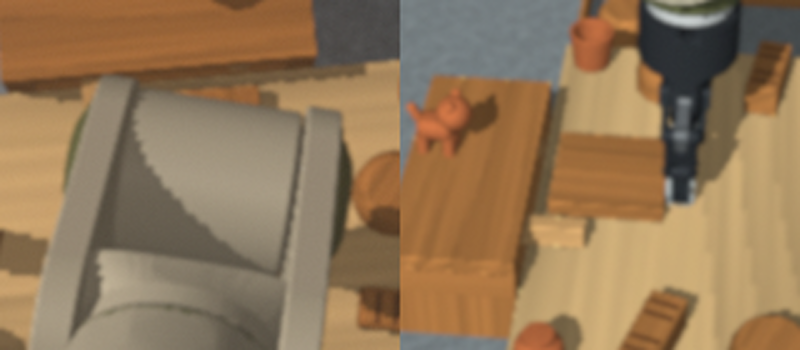

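The bat moved forward square: in the side half its front edge is near the mouth, just right of the fence. Next I'll push it left with the shut fingers at its front right side.

```bash
python3 -m handwheel '[[[-10,0,2,0,0,0,-0.5],[0,0,50,0,0,0,-1],[48,-36,0,0,0,0,-1],[48,-36,0,0,0,0,-1],[0,0,-20,0,0,0,-1],[0,0,-20,0,0,0,-1],[0,0,-7,0,0,0,-1],[0,0,0,0,0,0,-1]]]' | grep -E "eef|^force|width"
python3 -m handwheel '[[[0,0,-3,0,0,0,-1],[0,0,0,0,0,0,-1]]]' | grep -E "eef|^force"
python3 - <<'E'
from h import *
S=cam("side")
p=lambda x,y:((x-400)/2.5+240-.3,y/2.5+190-.3)
for q in((549,207),(560,134),(663,210)): print(plane(S,p(*q),59).round(1))
E
```

```text
eef_pos: [625.1, -55.5, 59.5]
force: [0.8, -0.6, 0.3]
grip_width: -0.002
eef_pos: [625.4, -55.6, 56.7]
force: [0.4, -0.3, 0.2]
[635.9  74.4  59. ]
[643.2 -14.9  59. ]
[548.8  64.5  59. ]
```

```bash
python3 -m handwheel '[[[-28,0,0,0,0,0,-1],[0,7,0,0,0,0,-1],[-0.4,7,0,0,0,0,-1],[-0.4,7,0,0,0,0,-1],[-0.4,5,0,0,0,0,-1],[0,0,0,0,0,0,-1]]]' | grep -E "eef|^force|width"
for i in 1 2 3; do python3 -m handwheel '[[[-0.2,3,0,0,0,0,-1],[0,0,0,0,0,0,-1]]]' | grep -E "eef|^force"; done
python3 - <<'E'
from h import *
S=cam("side");T=cam("top")
a=T["image"][170:310,230:390,::-1];b=S["image"][190:330,240:400,::-1]
cv2.imwrite("pics/b2.png",cv2.resize(np.hstack([a,b]),None,fx=2.5,fy=2.5,interpolation=cv2.INTER_CUBIC))
E
```

```text
eef_pos: [596.3, -29.2, 56.3]
force: [0.8, -0.5, 0.2]
grip_width: 0.002
eef_pos: [595.9, -26.5, 56.2]
force: [0.3, -0.1, 0.1]
eef_pos: [595.7, -23.4, 56.3]
force: [-0.3, -0.9, 0.4]
eef_pos: [595.5, -20.3, 56.3]
force: [-0.5, -0.4, 0.1]
```

View pics/b2.png

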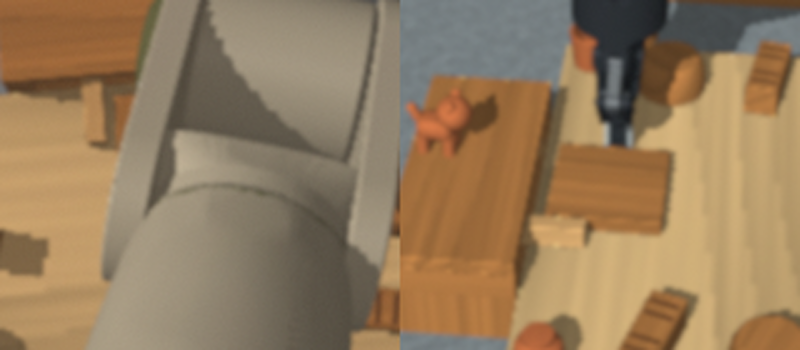

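The bat is square and about 6 mm short of the fence: in the top half its edge is at 115 and the fence at 107. I'll shift forward and feel for contact.

```bash
python3 -m handwheel '[[[0,-4,0,0,0,0,-1],[25,1,0,0,0,0,-1],[0,4,0,0,0,0,-1],[-0.1,2,0,0,0,0,-1],[0,0,0,0,0,0,-1]]]' | grep -E "eef|^force"
for i in 1 2 3 ; do python3 -m handwheel '[[[-0.1,1.5,0,0,0,0,-1],[0,0,0,0,0,0,-1]]]' | grep -E "eef|^force"; done
```

```text
eef_pos: [619.9, -17.4, 56.3]
force: [0.3, 0.2, 0.9]
eef_pos: [620.1, -16.1, 56.3]
force: [0.3, -0.9, -0.4]
eef_pos: [620.2, -14.5, 56.3]
force: [1.7, -0.1, 0.5]
eef_pos: [620.2, -13.0, 56.3]
force: [-0.2, -1.5, -0.3]
```

```bash
for i in 1 2 3 4; do python3 -m handwheel '[[[-0.1,1,0,0,0,0,-1],[0,0,0,0,0,0,-1]]]' | grep -E "eef|^force"; done
```

```text
eef_pos: [620.0, -12.3, 56.3]
force: [-0.7, -2.3, 0.0]
eef_pos: [619.9, -11.9, 56.3]
force: [-0.5, -5.8, -0.3]
eef_pos: [619.8, -11.7, 56.3]
force: [-0.9, -9.6, -1.3]
eef_pos: [619.7, -11.5, 56.4]
force: [-1.2, -14.3, -1.1]
```

Contact at 14 N, so the bat is flat against the fence. Next I'll go behind it and push it in.

```bash
python3 -m handwheel '[[[0,-10,0,0,0,0,-1],[0,0,50,0,0,0,-1],[-45,30,0,0,0,0,0],[-47,29.5,0,0,0,0,0],[0,0,-25,0,0,0,0],[0,0,-20,0,0,0,0],[0,0,-7,0,0,0,0],[0,0,0,0,0,0,0]]]' | grep -E "eef|^force|width"
python3 -m handwheel '[[[7,0.4,0,0,0,0,0],[7,0.4,0,0,0,0,0],[7,0.4,0,0,0,0,0],[7,0.4,0,0,0,0,0],[0,0,0,0,0,0,0]]]' | grep -E "eef|^force|width"
for i in 1 2 3; do python3 -m handwheel '[[[4,0.2,0,0,0,0,0],[0,0,0,0,0,0,0]]]' | grep -E "eef|^force"; done
```

```text
eef_pos: [527.8, 40.4, 54.3]
force: [-0.6, 1.2, 0.8]
grip_width: 0.503
eef_pos: [556.4, 42.0, 54.3]
force: [-0.4, 0.4, -0.1]
grip_width: 0.504
eef_pos: [560.0, 42.2, 54.3]
force: [-0.2, -0.4, -0.1]
eef_pos: [564.1, 42.4, 54.3]
force: [0.6, -1.1, 0.1]
eef_pos: [568.1, 42.5, 54.3]
force: [-0.6, 0.1, 0.9]
```

```bash
for i in 1 2 3; do python3 -m handwheel '[[[5,0.28,0,0,0,0,0],[5,0.28,0,0,0,0,0],[0,0,0,0,0,0,0]]]' | grep -E "eef|^force"; done
python3 -m handwheel '[[[5,0.28,0,0,0,0,0],[5,0.28,0,0,0,0,0],[0,0,0,0,0,0,0]]]' | grep -E "eef|^force"
for i in 1 2 3; do python3 -m handwheel '[[[2,0.1,0,0,0,0,0],[0,0,0,0,0,0,0]]]' | grep -E "eef|^force"; done
```

```text
eef_pos: [578.3, 43.1, 54.3]
force: [0.7, -0.1, -0.4]
eef_pos: [588.2, 43.7, 54.3]
force: [0.4, 0.8, -0.1]
eef_pos: [598.3, 44.3, 54.3]
force: [0.5, 0.8, -0.4]
eef_pos: [608.2, 44.8, 54.3]
force: [0.4, 0.1, -0.7]
eef_pos: [609.9, 44.9, 54.3]
force: [0.1, 0.0, -0.2]
eef_pos: [611.9, 45.0, 54.3]
force: [0.1, 0.5, -0.4]
eef_pos: [613.9, 45.1, 54.3]
force: [-0.7, -0.4, -0.1]
```

```bash
for i in 1 2 3; do python3 -m handwheel '[[[1.5,0.08,0,0,0,0,0],[0,0,0,0,0,0,0]]]' | grep -E "eef|^force"; done
python3 - <<'E'
from h import *
S=cam("side");print(sense()["time_s"])
cv2.imwrite("pics/b3.png",cv2.resize(S["image"][190:330,240:400,::-1],None,fx=3,fy=3,interpolation=cv2.INTER_CUBIC))
E
```

```text
eef_pos: [615.4, 45.2, 54.3]
force: [0.0, 0.2, -0.2]
eef_pos: [616.9, 45.3, 54.3]
force: [-0.6, 0.3, -0.2]
eef_pos: [617.9, 45.3, 54.2]
force: [-5.7, -0.8, 1.2]
15.1
```

View pics/b3.png

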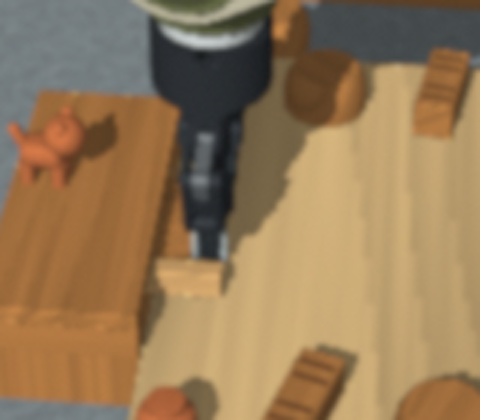

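The bat stopped at 617.9, within 0.5 mm of the predicted home position. The picture shows it inside the slot behind the fence, with about 20 mm sticking out. I'll give it one firmer nudge and then go to the left dome.

```bash
python3 -m handwheel '[[[1,0.05,0,0,0,0,0],[0.5,0,0,0,0,0,0],[0,0,0,0,0,0,0]]]' | grep -E "eef|^force"
python3 -m handwheel '[[[-18,-1,0,0,0,0,0],[0,0,50,0,0,0,1],[-36,39,10,0,0,0,1],[-36,39,0,0,0,0,1],[-35,39,0,0,0,0,1],[-35,39.5,0,0,0,0,1],[0,0,-25,0,0,0,1],[0,0,0,0,0,0,1]]]' 40| grep -E "eef|^force|width"
python3 - <<'E'
from h import *
T=cam("top")
print("samples D",plane(T,(453.5,215.5),37),"bar",plane(T,(136,244),33))
for p in((487,191),(505,323),(428,327)): print("dbin",plane(T,p,40))
for p in((104,223),(106,355),(184,348)): print("bbin",plane(T,p,40))
E
```

```text
eef_pos: [618.0, 45.3, 54.2]
force: [-13.7, -2.5, 6.8]
eef_pos: [459.3, 201.2, 88.6]
force: [0.4, -0.0, -0.0]
grip_width: 0.998
samples D [ 618.36997315 -236.43648797   37.        ] bar [583.98971231 336.67887981  33.        ]
dbin [ 661.04517706 -299.19131236   40.        ]
dbin [ 424.83446022 -312.26753632   40.        ]
dbin [ 421.88223536 -177.81618415   40.        ]
bbin [622.77345311 392.44814328  40.        ]
bbin [390.41622833 381.73832759  40.        ]
bbin [398.37234907 246.82986233  40.        ]
```

```bash
python3 -m handwheel '[[[-0.5,0.5,-20,0,0,0,1],[0,0,-15,0,0,0,1],[0,0,-3,0,0,0,1],[0,0,0,0,0,0,-1],[0,0,0,0,0,0,-1],[0,0,0,0,0,0,-1],[0,0,0,0,0,0,-1]]]' 40| grep -E "eef|force|width"
python3 -m handwheel '[[[0,0,20,0,0,0,-1],[0,0,30,0,0,0,-1],[0,0,20,0,0,0,-1],[0,0,0,0,0,0,-1]]]' | grep -E "eef|force|width"
```

```text
eef_pos: [459.7, 201.5, 52.4]
force: [-2.0, -0.8, 5.8]
grip_width: 0.676
grip_force: 42.0
eef_pos: [460.0, 201.6, 122.7]
force: [-0.2, -0.6, -0.9]
grip_width: 0.679
grip_force: 43.6
```

```bash
python3 -m handwheel '[[[1,-55.6,0,0,0,0,-1],[1,-55.6,0,0,0,0,-1],[1,-55.6,0,0,0,0,-1],[1,-55.6,0,0,0,0,-1],[1,-55.6,0,0,0,0,-1],[1,-55.6,0,0,0,0,-1],[1,-55.6,0,0,0,0,-1],[0,-55.4,0,0,0,0,-1]]]' | grep -E "eef|force|width"
python3 -m handwheel '[[[0,0,-30,0,0,0,-1],[0,0,-30,0,0,0,-1],[0,0,0,0,0,0,-1]]]' | grep -E "eef|force|width"
```

```text
eef_pos: [465.7, -244.9, 120.3]
force: [1.1, 0.9, -1.1]
grip_width: 0.681
grip_force: 43.6
eef_pos: [465.0, -242.2, 59.0]
force: [0.0, -0.3, -0.2]
grip_width: 0.681
grip_force: 43.6
```

```bash
python3 -m handwheel '[[[0,0,-25,0,0,0,-1],[0,0,-14,0,0,0,-1],[0,0,-3,0,0,0,-1],[0,0,0,0,0,0,-1]]]' | grep -E "eef|^force|width"
python3 - <<'E'
from h import *
T=cam("top");S=cam("side")
T["image"]=cv2.imread("pics/top0.png")[:,:,::-1];S["image"]=cv2.imread("pics/side0.png")[:,:,::-1]
for c,b in((T,(355,225,415,270)),(S,(328,203,365,236)),(T,(185,290,230,335)),(S,(368,312,408,355))):
    ks,_=blobs(c,b,200); k=max(ks,key=cv2.contourArea); k=cv2.convexHull(k)
    x,y,w,h=cv2.boundingRect(k); print((x,y,w,h),cv2.minEnclosingCircle(k),"z52",plane(c,(x+w/2-.5,y+h/2-.5),52).round(1),"z59",plane(c,(x+w/2-.5,y+h/2-.5),59).round(1))
E
```

```text
eef_pos: [466.6, -243.4, 19.9]
force: [0.1, -0.5, -0.5]
grip_width: 0.682
(371, 231, 35, 33) ((387.90625, 247.203125), 17.136137008666992) z52 [ 562.7 -113.4   52. ] z59 [ 561.9 -112.4   59. ]
(328, 203, 34, 29) ((343.5, 215.0), 19.602394104003906) z52 [ 572.8 -127.    52. ] z59 [ 571.8 -117.5   59. ]
(189, 297, 36, 33) ((206.8476104736328, 313.04156494140625), 17.878076553344727) z52 [457.3 205.3  52. ] z59 [457.2 203.7  59. ]
(371, 316, 34, 35) ((387.6089172363281, 333.5074157714844), 17.832927703857422) z52 [457.9 198.1  52. ] z59 [458.  204.5  59. ]
```

```bash
python3 -m handwheel '[[[0,0,-6,0,0,0,-1],[0,0,0,0,0,0,-1],[0,0,0,0,0,0,0.75],[0,0,0,0,0,0,0.75],[0,0,0,0,0,0,0.75]]]' | grep -E "eef|^force|width"
python3 -m handwheel '[[[0,0,45,0,0,0,0.75],[0,0,45,0,0,0,1],[32,44,0,0,0,0,1],[32,44,0,0,0,0,1],[31.5,43.5,0,0,0,0,1],[0,0,-20,0,0,0,1],[0,0,0,0,0,0,1]]]' | grep -E "eef|^force|width"
```

```text
eef_pos: [466.3, -243.2, 13.4]
force: [0.4, 0.4, -0.3]
grip_width: 0.875
eef_pos: [561.1, -111.0, 82.2]
force: [-0.3, -1.5, 0.5]
grip_width: 0.998
```

```bash
python3 -m handwheel '[[[0.5,-0.5,-20,0,0,0,1],[0,0,-10,0,0,0,1],[0,0,0,0,0,0,-1],[0,0,0,0,0,0,-1],[0,0,0,0,0,0,-1],[0,0,0,0,0,0,-1]]]' 40| grep -E "eef|force|width"
python3 -m handwheel '[[[0,0,20,0,0,0,-1],[0,0,30,0,0,0,-1],[-6,-42,0,0,0,0,-1],[-7,-42,0,0,0,0,-1],[-7,-43,0,0,0,0,-1],[0,0,0,0,0,0,-1]]]' | grep -E "eef|force|width"
```

```text
eef_pos: [562.7, -112.5, 54.5]
force: [-0.9, -0.1, 7.0]
grip_width: 0.676
grip_force: 43.4
eef_pos: [541.7, -241.7, 103.4]
force: [-0.4, 0.2, -0.7]
grip_width: 0.674
grip_force: 43.2
```

```bash
python3 -m handwheel '[[[0,0,-40,0,0,0,-1],[0,0,-30,0,0,0,-1],[0,0,-15,0,0,0,-1],[0,0,-3,0,0,0,-1],[0,0,0,0,0,0,-1]]]' | grep -E "eef|^force|width"
python3 -m handwheel '[[[0,0,0,0,0,0,0.75],[0,0,0,0,0,0,0.75],[0,0,0,0,0,0,0.75],[0,0,45,0,0,0,0.75],[0,0,50,0,0,0,0.6]]]' | grep -E "eef|^force|width"
python3 -m handwheel '[[[-10,20,0,0,0,-9.9,0.4],[-10,20,0,0,0,-9.9,0.4],[-10,20,0,0,0,-9.9,0.4],[-10,20,0,0,0,-9.9,0.4],[-8,16,0,0,0,-9.9,0.4],[-8,14,0,0,0,-9.9,0.4],[-6,12.5,0,0,0,-9.9,0.4],[0,0,0,0,0,-9.9,0.4]]]' | grep -E "eef|rot|^force|width"
python3 -m handwheel '[[[0,0,-10,0,0,-9.9,0.4],[0,0,-10,0,0,-9.8,0.4],[0,0,0,0,0,0,0.4]]]' | grep -E "time|eef|rot|^force|width"
```

```text
eef_pos: [542.8, -239.2, 16.3]
force: [-0.4, 0.9, -0.4]
grip_width: 0.68
eef_pos: [541.9, -239.0, 111.1]
force: [-0.1, -0.4, -0.1]
grip_width: 0.799
eef_pos: [479.9, -116.0, 110.5]
ee_rot: [-0.0, 0.619, 0.785, 0.0]
force: [0.2, 0.5, -0.1]
grip_width: 0.702
time_s: 25.5
eef_pos: [480.0, -116.5, 90.0]
ee_rot: [-0.001, 0.742, 0.67, -0.0]
force: [-0.0, -0.1, -0.3]
grip_width: 0.699
```

```bash
python3 -m handwheel '[[[-0.5,-2.5,-20,0,0,0,0.4],[0,0,-14,0,0,0,0.4],[0,0,0,0,0,0,-1],[0,0,0,0,0,0,-1],[0,0,0,0,0,0,-1],[0,0,0,0,0,0,-1]]]' 35| grep -E "eef|force|width"
python3 -m handwheel '[[[0,0,20,0,0,0,-1],[0,0,40,0,0,0,-1],[0,0,0,0,0,0,-1]]]' | grep -E "eef|force|width"
```

```text
eef_pos: [480.1, -119.3, 56.9]
force: [0.4, 0.1, 4.7]
grip_width: 0.324
grip_force: 35.5
eef_pos: [480.9, -119.7, 118.7]
force: [-0.1, -0.0, -1.2]
grip_width: 0.321
grip_force: 34.9
```

```bash
python3 -m handwheel '[[[-5,54.7,0,0,0,0,-1],[-5,54.7,0,0,0,0,-1],[-5,54.7,0,0,0,0,-1],[-5,54.7,0,0,0,3,-1],[-5,54.7,0,0,0,3,-1],[-5,54.7,0,0,0,3,-1],[-5,54.7,0,0,0,0,-1],[-5,54.7,0,0,0,0,-1]]]' | grep -E "eef|force|width"
python3 -m handwheel '[[[0,0,-40,0,0,0,-1],[0,0,-20,0,0,0,-1],[0,0,0,0,0,0,-1]]]' | grep -E "eef|rot|force|width"
python3 - <<'E'
from h import *
S=cam("side");T=cam("top")
a=T["image"][160:370,80:520,::-1];b=S["image"][170:460,220:450,::-1]
cv2.imwrite("pics/c1.png",np.hstack([cv2.resize(a,None,fx=1.2,fy=1.2),cv2.resize(b,(200,252))]))
E
```

```text
eef_pos: [439.0, 320.1, 115.4]
force: [-0.3, -1.2, -0.7]
grip_width: 0.324
grip_force: 34.9
eef_pos: [438.5, 318.0, 54.4]
ee_rot: [-0.001, 0.688, 0.726, -0.002]
force: [0.1, -0.3, -0.5]
grip_width: 0.32
grip_force: 34.9
```

View pics/c1.png

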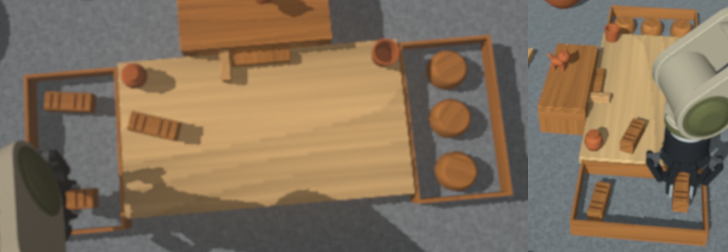

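The bat is home and three domes stand in the right bin. The first bar hangs over the near end of the left bin, at (80,198), clear of its walls. I'll lower and release it.

```bash
python3 -m handwheel '[[[4,0,-20,0,0,0,-1],[0,0,-12,0,0,0,-1],[0,0,-3,0,0,0,-1],[0,0,0,0,0,0,-1],[0,0,0,0,0,0,0],[0,0,0,0,0,0,0]]]' | grep -E "eef|^force|width"
python3 -m handwheel '[[[0,0,0,0,0,0,0],[0,0,45,0,0,0,0],[0,0,45,0,0,0,0.4],[24,-30,0,0,0,-9,0.4],[24,-30,0,0,0,-8.7,0.4],[25,-30,0,0,0,0,0.4],[25,-28,0,0,0,0,0.4],[0,0,0,0,0,0,0.4]]]' | grep -E "time|eef|rot|^force|width"
```

```text
eef_pos: [444.0, 318.5, 21.8]
force: [-0.0, 0.4, -1.3]
grip_width: 0.499
time_s: 29.85
eef_pos: [543.0, 198.6, 111.2]
ee_rot: [0.0, 0.792, 0.61, 0.0]
force: [0.2, -0.2, -0.5]
grip_width: 0.701
```

```bash
python3 -m handwheel '[[[-2.5,1.2,-30,0,0,0,0.4],[0,0,-15,0,0,0,0.4],[0,0,-9.5,0,0,0,0.4],[0,0,0,0,0,0,-1],[0,0,0,0,0,0,-1],[0,0,0,0,0,0,-1],[0,0,0,0,0,0,-1]]]' 35| grep -E "eef|force|width"
python3 -m handwheel '[[[0,0,20,0,0,0,-1],[0,0,40,0,0,0,-1],[-9,40,0,0,0,9,-1],[-10,40,0,0,0,8.8,-1],[-10,40,0,0,0,0,-1],[0,0,0,0,0,0,-1]]]' | grep -E "eef|rot|force|width"
```

```text
eef_pos: [539.7, 201.8, 57.6]
force: [-0.2, 1.9, 6.2]
grip_width: 0.319
grip_force: 35.9
eef_pos: [509.1, 323.7, 116.5]
ee_rot: [-0.0, 0.686, 0.728, -0.0]
force: [-0.2, -0.1, -0.8]
grip_width: 0.321
grip_force: 35.2
```

```bash
python3 -m handwheel '[[[2,-2,-40,0,0,0,-1],[0,0,-35,0,0,0,-1],[0,0,-15,0,0,0,-1],[0,0,-7,0,0,0,-1],[0,0,0,0,0,0,-1]]]' | grep -E "eef|^force|width"
python3 -m handwheel '[[[0,0,0,0,0,0,0],[0,0,0,0,0,0,0],[0,0,0,0,0,0,0],[0,0,45,0,0,0,0],[0,0,45,0,0,0,0],[-40,0,45,0,0,0,0],[-60,0,30,0,0,0,0],[-60,0,0,0,0,0,0]]]' | grep -E "time|eef|^force|width"
python3 -m handwheel '[[[-60,50,0,0,0,0,0],[0,50,0,0,0,0,0],[0,50,0,0,0,0,0]]]' | grep -E "time|eef"
python3 - <<'E'
from h import *
S=cam("side");T=cam("top")
a=T["image"][120:370,80:520,::-1];b=S["image"][170:460,220:450,::-1]
cv2.imwrite("pics/c2.png",np.hstack([cv2.resize(a,(528,300)),cv2.resize(b,(238,300))]))
E
```

```text
eef_pos: [512.7, 319.6, 20.4]
force: [0.6, 0.7, -0.1]
grip_width: 0.32
time_s: 33.1
eef_pos: [355.6, 319.9, 184.9]
force: [0.7, 2.4, -0.1]
grip_width: 0.495
time_s: 33.48
eef_pos: [307.8, 461.3, 183.5]
```

View pics/c2.png

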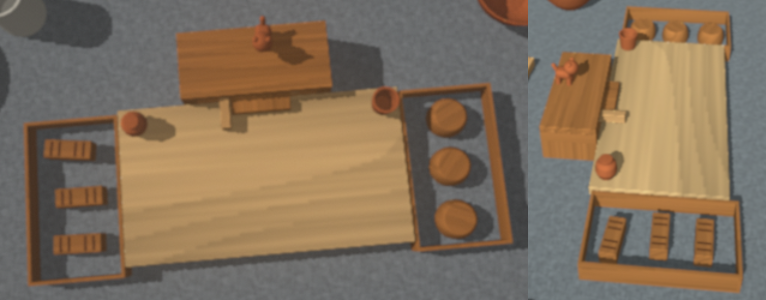

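The final picture shows the board clear, three bars in the left bin and three domes in the right bin. The bat is home in the slot at (262,104), and the cat, cup and pot are where they started.

```bash
python3 -m handwheel '[[[0,0,0,0,0,0,0],[0,0,0,0,0,0,0]]]' | grep time; python3 -c "
from rig import *
print(finish_job())"
```

```text
time_s: 33.83
the job is handed in; nothing more can be done
None
```

The job is handed in at 33.8 s: the bat met the back stop in the slot, all domes and bars are in their bins, and the cat, cup and pot were left untouched; the hand-in gave no verdict.

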